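# Re-home a ratcheted stone wheel and index it three clicks

### The arm

A 6-joint arm with a two-finger parallel gripper is mounted at the origin on the work surface. World frame = base frame: x ahead of the robot, y to its left, z up, the work surface at z = 0. Lengths are in m, angles in degrees, forces in N, time in s.
With the tool pointing down it reaches from about 0.4 to 0.825 m from the base axis. Payload 7 kg.
Tool frame: the origin (TCP) lies at the very end of the fingers, on their centre line; the grasp point (between the pads) lies 19 mm behind it (r.hold_point_z is the distance from the TCP to the grasp point, in m); x points along the fingers, y is the direction in which the jaws open and shut, and the axes are right-handed (so a half turn about x gives the same grasp; the last joint's range is limited). The gripper opens to 88 mm and grips with 3 to 60 N. Pads are 19 mm wide; open, the fingers measure 130 mm over their backs; the gripper's body (78 mm by 193 mm) begins 47 mm behind the grasp point.
Start: joints at [-46.576, 20.546, 0.682, 0, -70.136, -16.507], TCP at [0.306, -0.602, 0.227] pointing down, gripper open.
Joint ranges: [-176.03, 176.03], [-82.01, 121.73], [-58.28, 71.71], [-173.87, 95.51], [-174.79, -0.11], [-173.66, 173.66]. Speed limits (degrees/s): [136.94, 136.94, 172.46, 180, 180, 180].

### API

Orientations are given as [roll, pitch, yaw] about the fixed x, y, z axes, in that order (R = Rz(yaw) Ry(pitch) Rx(roll)).
In Python, from plant import r gives the robot as it stands. The module is installed in compiled form; this text tells all that it offers.
- The arm moves only by the shell command python3 -m creep 'ROWS' [FORCE]. ROWS is JSON, a list of rows, each a list of 7 numbers: the turn, a rotation vector about the tool's x, y, z in rad, then the shift along the tool's x, y, z in cm, then the opening in per cent of the stroke, from 0 (shut) to 100 (fully open). In form: [[rx, ry, rz, x, y, z, fingers], ...]. A call has 1 to 8 rows; each row shifts and turns the commanded pose from where the row before left it, along the tool's axes as they then stand; what a row does not reach is not made up. A row lasts 1/10 s, in which the tool goes at most 50 mm and 8.59 degrees, less where a joint would pass 70% of its speed; a pose out of reach is approached as far as the arm can. A call is refused whole if a number of a shift passes 5 or a number of a turn 0.15, either way. A call with a gripper value outside its range is refused whole. The fingers move at their own pace and stop on an object; FORCE is the grip in N (left out, the last holds). Time passes only in rows, so rows that do not move let the fingers close. It gives the time, the measured TCP pose, the force and the opening at its end, in the units of the state.
- r.get_state(): the state, without advancing time (a new reading comes with each control period).
- r.capture(name): name is "side" or "top" or "wrist"; returns (picture, depth): 400x640x3 uint8, blue, green, red; 400x640 float32, m along the optical axis (not along the pixel's ray), 0 where there is no reading.
- r.camera_info(name): a dict with "fovy" (degrees; the focal length in pixels is half the picture's height over the tangent of half this angle, whatever the lens; pixels are square), "cx", "cy" (the principal point, pixels), "camera_from_world" (4x4, takes a point from world to camera coordinates). Camera axes: x right, y down, z forward; pixel columns grow to the right and rows downward; lengths in m; the calibration is good to about 2 mm. A picture is of the moment at which its call begins: read the wrist's pose just before it. camera_info takes no time and is no camera call; for the wrist camera it gives the pose at the moment of the call.
- r.close_job(): hands the job in, once; it reports no verdict.
Trained networks look in the newest picture that a camera, given by its name, has taken for a name from the list of things; names that differ only in an ending like _2 or _b are one class to them, and where a whole thing is asked for, a point or a joint stands for the part that bears it (a point fixed in the world has none). Each returns a list of dicts, best first, with "score" (0 to 1); they miss things now and then, are a little off and sometimes report something else, mostly with a low value. They report only what shows in the picture. A call takes as long as a camera call.
- r.look_for(query, camera): "rect" ([left, top, right, bottom] in pixels, round what is visible of it).
- r.masks_of(query, camera): "pixels" (400x640 bool, what is visible of it) and "rect" ([left, top, right, bottom] in pixels, round what is visible of it).
The state is a dict: "time_s": time; "joints": joint angles; "qd": joint speeds; "joint_torque": joint torques, N m; "tcp_pos": TCP position; "eef_rot": TCP orientation; "contact_force": force on the tool from outside, world axes, zero at the start; "moment": the same for the moment, N m; "gripper_width": finger opening in m.
Only numpy, scipy, OpenCV 4.12 (cv2) and the standard library are available. Lean on these libraries where they do the work, as an engineer would, in place of code of your own. Each camera call takes 0.05 s, during which the arm holds its last target. There are 200 camera calls.

### The job

The stone-inspection wheel was left part-way through a pass. Flip its pawl right back so it stays clear, turn the wheel back clockwise by its knob to the home stop, and lay the pawl down on the teeth again; then advance the wheel counter-clockwise three clicks, one at a time, coming to rest for about a second after each click, so that the large oblong stone is under the fixed lens, and finish with the wheel eased back until its tooth rests against the pawl. Do not disturb the other things on the desk.

Things in the scene. Friction and masses are not known exactly. Their poses are not given: they have to be found in the camera images.
- stand: Fixed inspection stand: dark base plate 190 x 170, aluminium plate sloping 30 degrees that carries a wheel. About 180 high. Origin: on the desk under the wheel's centre; z up, x horizontal from the wheel's low to its high side (roughly away from the robot), y left.
- wheel_centre (a point): Centre of the upper face of the sloping aluminium wheel (160 across, 10 thick), 85 above the desk; z is its axis. Face has 12 ramped teeth 6.5 high, 58 to 76 from the axis; inside them 12 stone pockets 46 from the axis, one empty, one with a larger oblong stone (15 x 10). Axes turn with the wheel.
- lens (a point): Centre of the small fixed round lens (28 across) over the pocket circle, on the wheel's -y side (right); its top is 17 above the wheel's face. The oblong stone is under it at the third click from home.
- knob_grip (a point): Centre of the black bar knob, on the wheel's axis 42 above the wheel's face. Bar 46 long, 14 thick, 32 high, its lower edge 26 above the face on a hub 28 across. z: wheel axis, out of the face, 30 degrees from vertical leaning to the stand's -x; x: along the bar; y: across its thickness (pinch along y). Axes turn with the wheel.
- pawl_grip (a point): Centre of the steel pawl's thumb tab: 12 wide along the hinge, 14 long, 34 high. With the pawl down it lies 40 down the slope from the hinge and 24 further off the face; 47 from the hinge line always. y: along the hinge, parallel to the stand's y (pinch along y); pawl down: z square to the sloping face, x up the slope.
- pawl_hinge (a point): Fixed centre of the pawl's hinge, 108 up the slope from the wheel's axis and 14 above the plane of its face. Hinge axis: the stand's y. The pawl reaches 47 down the slope to its nose, which drops behind the teeth. The bracket at the hinge is 34 wide along y.
- wheel (a joint): Wheel angle, rad. 0: home, a solid stop; grows counter-clockwise (right-handed about knob_grip z) to 2.4. A click is 0.524: clicks at 0.524, 1.047, 1.571. Friction 0.07 N m: it stays where left. Pawl down: turns forward only; the pawl drops as the wheel passes a click, then turning back meets a firm stop 0.02 to 0.03 below it. Starts at 0.7 to 1.5.
- pawl (a joint): Pawl angle, rad. 0 to 0.04: nose down in a notch; to 0.15 riding over a tooth; grows as the tab is lifted up and over, away from the wheel (right-handed about the stand's y). Only its weight (about 60 g) holds it: below 1.7 it falls on to the wheel, beyond 1.85 to its rear stop at 2.27, where it stays, arm nearly upright.
- tweezers: Bystander: steel tweezers lying flat, 120 long, 15 wide, 7 high. Origin: centre of its underside. To be left alone.
- folding_lens: Bystander: folded steel hand lens, 61 x 28 x 16 high. Origin: centre of its underside. To be left alone.
- scoop: Bystander: small brass stone scoop, 105 long, 34 wide, 12 high. Origin: centre of its underside. To be left alone.
- card_tray: Bystander: open cardboard tray, 100 x 70 x 30 high. Origin: centre of its underside. To be left alone.
- parcel_box: Bystander: closed cream card box, 90 x 60 x 45 high. Origin: centre of its underside. To be left alone.
- stone_jar: Bystander: clear jar with a black cap, 44 across, 55 high. Origin: centre of its underside. To be left alone.
- pen_cup: Bystander: dark steel cup, 72 across, 90 high. Origin: centre of its underside. To be left alone.

How it is judged:
By the outcome, as a careful person would: the job done as asked, in the order asked, and still so for the second after the job is handed in, with the robot touching nothing.
It also fails if it takes over 72 s, if anything falls off the work surface, if the arm or the gripper's body presses on something with over 40 N, if the wrist force passes 120 N, or if a joint passes its speed limit or range.

## Working session

There is one attempt and no reset: what is moved stays moved. The work goes in short steps, Python scripts to look and compute and a shell command to move; the robot and the scene stay as the last step left them, time stands still between calls to the robot, and variables do not carry over. Pictures are saved under pics/ and viewed, about 8 in all and at most 12, crops included, and the job is handed in when it is done.

```bash
mkdir -p pics; cat > h.py <<'E'
import numpy as np, cv2
from plant import r
from scipy.spatial.transform import Rotation as R
def cap(n,f=None):
    im,d=r.capture(n)
    if f: cv2.imwrite('pics/'+f,im)
    return im,d
def cloud(n,d):
    c=r.camera_info(n); f=200/np.tan(np.radians(c['fovy']/2))
    v,u=np.mgrid[:400,:640]
    P=np.stack([(u-c['cx'])*d/f,(v-c['cy'])*d/f,d,np.ones_like(d)],-1)
    return (P@np.linalg.inv(c['camera_from_world']).T)[...,:3]
def proj(n,p):
    c=r.camera_info(n); f=200/np.tan(np.radians(c['fovy']/2))
    q=c['camera_from_world']@np.append(p,1); return f*q[0]/q[2]+c['cx'],f*q[1]/q[2]+c['cy']
E
python3 - <<'E'
from h import *
s=r.get_state();print(s)
for n in('top','side'):
    im,d=cap(n,n+'1.png');C=cloud(n,d)
    for q in('stand','wheel','lens','knob_grip','pawl','pawl_grip','pawl_hinge'):
        for m in r.masks_of(q,n)[:2]:
            p=C[m['pixels']&(d>0)]
            print(n,q,round(m['score'],2),m['rect'],len(p),np.median(p,0).round(3) if len(p) else '', p.max(0).round(3) if len(p) else '')
E
```

```text
{'time_s': 0.0, 'joints': array([-4.65763328e+01,  2.05918068e+01,  6.32364641e-01, -2.00966015e-02,
       -7.01362658e+01, -1.65060706e+01]), 'qd': array([ 0.03875547, -0.09206468, -0.03616918, -0.01824468, -0.02533571,
       -0.05995748]), 'joint_torque': array([ 6.93874408e-04, -5.82723820e+01,  2.93064505e+01,  6.99728027e+00,
        7.11413290e-03, -1.39850308e-04]), 'tcp_pos': array([ 0.30531234, -0.60143772,  0.22560787]), 'eef_rot': array([ 95.34144918,  89.90244469, 122.25220151]), 'contact_force': array([-0.58032639, -0.58101474, -0.81204496]), 'moment': array([-0.0156613 ,  0.00967324, -0.0151882 ]), 'gripper_width': 0.08764406378549877}
top stand 0.87 [238.6, 177.2, 311.5, 267.9] 4634 [0.517 0.134 0.097] [0.627 0.235 0.171]
top wheel 0.75 [240.6, 200.8, 301.3, 258.9] 2269 [0.499 0.137 0.094] [0.57  0.216 0.165]
top lens 0.71 [262.5, 198.2, 269.3, 219.8] 135 [0.562 0.147 0.152] [0.589 0.162 0.171]
top lens 0.7 [241.1, 181.5, 309.2, 265.5] 4644 [0.517 0.135 0.097] [0.629 0.235 0.171]
top knob_grip 0.86 [239.1, 203.6, 300.7, 257.5] 2374 [0.499 0.138 0.094] [0.57 0.22 0.17
[... 213 characters left out ...]
3, 313.1, 266.8] 4671 [0.517 0.134 0.096] [0.627 0.235 0.171]
side stand 0.83 [259.9, 200.0, 350.6, 297.8] 4897 [0.506 0.162 0.083] [0.715 0.24  0.173]
side wheel 0.82 [281.0, 219.5, 335.6, 277.5] 2319 [0.493 0.151 0.091] [0.601 0.221 0.166]
side lens 0.6 [258.2, 202.9, 348.1, 296.9] 4973 [0.506 0.162 0.082] [0.716 0.239 0.173]
side knob_grip 0.57 [281.6, 216.1, 338.5, 275.4] 2361 [0.494 0.151 0.091] [0.624 0.221 0.173]
side pawl 0.23 [279.5, 215.8, 339.1, 278.6] 2332 [0.493 0.151 0.092] [0.576 0.221 0.17 ]
side pawl_grip 0.41 [281.2, 211.4, 303.7, 229.8] 131 [0.561 0.152 0.152] [0.593 0.161 0.173]
side pawl_hinge 0.58 [262.0, 200.0, 349.3, 297.9] 4896 [0.505 0.162 0.082] [0.716 0.239 0.173]
```

```bash
python3 -c "
import cv2,numpy as np
cv2.imwrite('pics/both1.png',cv2.resize(np.vstack([cv2.imread('pics/top1.png'),cv2.imread('pics/side1.png')]),(480,600)))"
```

```text
(no output)
```

View pics/top1.png

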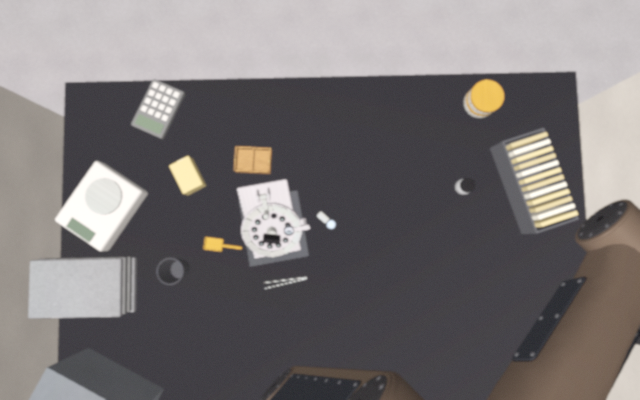

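View pics/side1.png

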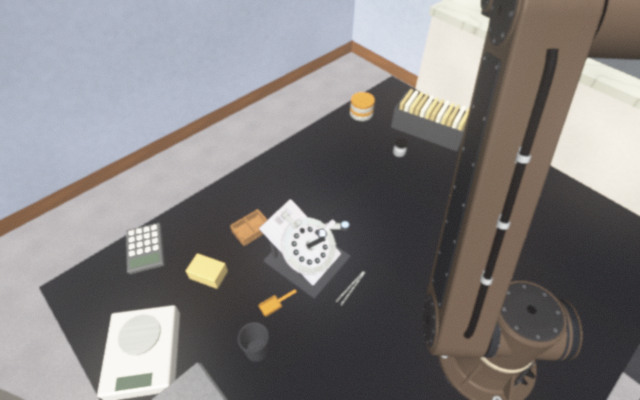

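The top view shows the stand at about (272, 222), with its knob at (271, 238), the pawl at about (265, 200), and the tweezers, scoop, tray and jar around it. The side view agrees, with the wheel at (308, 245). Next I'll fit the stand pose and work out a viewing position.

```bash
cat >> h.py <<'E'
def fit(n,d,C,m,it=300,tol=.003):
    P=C[m&(d>0)]; rng=np.random.default_rng(0); best=None
    for _ in range(it):
        a=P[rng.choice(len(P),3,False)]; nn=np.cross(a[1]-a[0],a[2]-a[0])
        if np.linalg.norm(nn)<1e-9: continue
        nn/=np.linalg.norm(nn); nn*=np.sign(nn[2])
        if abs(nn[2]-.866)>.05: continue
        k=abs((P-a[0])@nn)<tol
        if best is None or k.sum()>best.sum(): best=k
    Q=P[best]; c=Q.mean(0); nn=np.linalg.svd(Q-c)[2][2]; return Q,c,nn*np.sign(nn[2])
def rows(pos,Rt,s=None):
    """tool-frame shift (cm) and rotvec from current pose to target TCP pose"""
    s=s or r.get_state(); R0=R.from_euler('xyz',s['eef_rot'],degrees=True)
    return (R0.inv()*Rt).as_rotvec().round(3), (R0.inv().apply(pos-s['tcp_pos'])*100).round(2)
E
python3 - <<'E'
from h import *
s=r.get_state(); print(R.from_euler('xyz',s['eef_rot'],degrees=True).as_matrix().round(3))
for n in('top','side'):
    im,d=cap(n);C=cloud(n,d)
    m=r.masks_of('wheel',n)[0]['pixels']
    Q,c,nn=fit(n,d,C,m); print(n,len(Q),c.round(4),nn.round(3),'yaw',np.degrees(np.arctan2(-nn[1],-nn[0])))
    m=r.masks_of('stand',n)[0]['pixels']
    Q,c,nn=fit(n,d,C,m); print(' stand',len(Q),c.round(4),nn.round(3),'yaw',np.degrees(np.arctan2(-nn[1],-nn[0])))
    for q in ('pen_cup','parcel_box','card_tray','scoop','tweezers','folding_lens','stone_jar'):
        for k in r.masks_of(q,n)[:1]:
            p=C[k['pixels']&(d>0)]; print(' ',q,round(k['score'],2),np.median(p,0).round(3))
print(rows(np.array([.45,.13,.36]),R.from_euler('xyz',s['eef_rot'],degrees=True)))
print({k:v for k,v in r.camera_info('wrist').items()}, s['tcp_pos'])
E
```

```text
[[ 0.    -0.453  0.892]
 [-0.     0.892  0.453]
 [-1.    -0.     0.   ]]
top 1383 [0.5    0.1419 0.0871] [-0.484 -0.076  0.872] yaw 8.888707976958324
 stand 1395 [0.5003 0.1406 0.0871] [-0.489 -0.065  0.87 ] yaw 7.524212758432762
  pen_cup 0.81 [0.396 0.419 0.046]
  parcel_box 0.97 [0.655 0.373 0.043]
  card_tray 0.81 [0.702 0.194 0.005]
  scoop 0.59 [0.464 0.31  0.002]
  tweezers 0.62 [0.359 0.09  0.004]
  folding_lens 0.54 [ 0.523 -0.014  0.014]
  stone_jar 0.61 [ 0.61  -0.394  0.052]
side 1498 [0.4976 0.1506 0.0859] [-0.49  -0.089  0.867] yaw 10.254481628411279
 stand 1455 [0.4994 0.1503 0.0866] [-0.495 -0.084  0.865] yaw 9.665850996879874
  parcel_box 0.78 [0.652 0.385 0.045]
  card_tray 0.87 [0.713 0.203 0.011]
  scoop 0.8 [0.467 0.307 0.005]
  tweezers 0.43 [0.361 0.122 0.005]
  folding_lens 0.65 [ 0.523 -0.01   0.014]
  stone_jar 0.46 [ 0.611 -0.387  0.037]
(array([ 0., -0., -0.]), array([-13.34,  58.72,  46.01]))
{'fovy': 65.14274321836622, 'cx': 317.1082598789987, 'cy': 195.80416672543825, 'camera_from_world': array([[-4.52821980e-01,  8.91600617e-01, -7.71228907e-04,
         6.76147657e-01],
       [ 8.61558635e-01,  4.37786719e-01,  2.57020440e-01,
        -3.33662075e-02],
       [ 2.29497216e-01,  1.15720046e-01, -9.66405660e-01,
         3.88903705e-01],
       [ 0.00000000e+00,  0.00000000e+00,  0.00000000e+00,
         1.00000000e+00]])} [ 0.30556042 -0.60187491  0.22658162]
```

```bash
A='x'; python3 -m creep '[[0,0,0,-2,2,1,60],[0,0,0,-2,3.2,2.6,60],[0,0,0,-2,3.3,2.6,60],[0,0,0,-2,3.3,2.6,60],[0,0,0,-2,3.3,2.6,60],[0,0,0,-0.5,3.3,2.6,60],[0,0,0,0,3.3,2.6,60],[0,0,0,0,3.3,2.6,60]]'
python3 -m creep '[[0,0,0,0,3.3,2.6,60],[0,0,0,0,3.3,2.6,60],[0,0,0,0,3.3,2.6,60],[0,0,0,0,3.3,2.6,60],[0,0,0,0,3.3,2.6,60],[0,0,0,0,3.3,2.6,60],[0,0,0,0,3.3,2.6,60],[0,0,0,0,3.3,2.6,60]]'
python3 -m creep '[[0.08,0,0,0,3.3,2.6,60],[0.08,0,0,0,1.5,2,60],[0.08,0,0,0,0,0,60],[0.08,0,0,0,0,0,60],[0,0,0,0,0,0,60],[0,0,0,0,0,0,60]]'
python3 - <<'E'
from h import *
s=r.get_state(); print(s['joints'].round(1))
im,d=cap('wrist','w1.png');C=cloud('wrist',d); n='wrist'
np.save('w1.npy',C)
for q in('stand','wheel','lens','knob_grip','pawl_grip'):
    for m in r.masks_of(q,n)[:2]:
        p=C[m['pixels']&(d>0)]
        print(q,round(m['score'],2),m['rect'],len(p),np.median(p,0).round(4))
        if q in('wheel','stand'):
            Q,c,nn=fit(n,d,C,m['pixels']); print('  ',len(Q),c.round(4),nn.round(3),'yaw',np.degrees(np.arctan2(-nn[1],-nn[0])),(Q.min(0)+Q.max(0))/2)
E
```

```text
time_s: 2.6
tcp_pos: [0.3636, -0.2905, 0.3321]
eef_rot: [-37.9, 89.9, -11.0]
contact_force: [1.2, 0.6, 0.1]
gripper_width: 0.053
time_s: 3.4
tcp_pos: [0.4294, 0.0393, 0.3321]
eef_rot: [2.3, 89.9, 29.3]
contact_force: [1.3, -0.2, 0.6]
gripper_width: 0.0529
time_s: 4.0
tcp_pos: [0.4505, 0.1001, 0.3317]
eef_rot: [28.1, 90.0, 36.8]
contact_force: [0.4, -0.3, 0.8]
gripper_width: 0.0527
[  37.1   -3.4  -14.5    0.   -78.8 -118.4]
stand 0.69 [262.6, 137.7, 399.2, 308.0] 14376 [0.4926 0.1317 0.0889]
   6563 [0.4957 0.1379 0.0835] [-0.481 -0.075  0.874] yaw 8.907438679989266 [0.51665998 0.13333161 0.09338764]
wheel 0.94 [283.8, 151.7, 399.3, 252.8] 8728 [0.4905 0.1354 0.0893]
   6598 [0.4956 0.1375 0.0832] [-0.485 -0.075  0.871] yaw 8.746346478584204 [0.49486108 0.13927424 0.08127526]
lens 0.72 [266.5, 136.8, 399.5, 308.2] 14501 [0.4929 0.1317 0.0884]
knob_grip 0.9 [281.3, 149.3, 402.3, 251.1] 8622 [0.4909 0.1356 0.0895]
pawl_grip 0.67 [336.0, 282.0, 349.1, 297.6] 174 [0.5813 0.1515 0.1573]
```

View pics/w1.png

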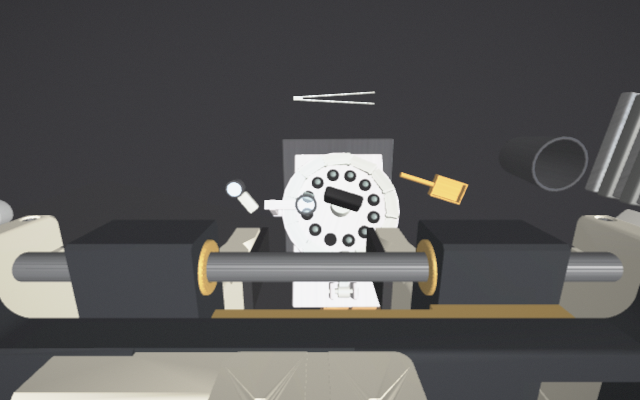

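The wrist view looks from the robot's side, with world +x running down the picture. Knob is at (343, 198), lens at (306, 204), and the pawl at about (343, 290) is hidden behind the gripper. I'll shift to see the whole stand.

```bash
python3 -m creep '[[0,0,0,0,1,2,60],[0,0,0,0,1,4,60],[0,0,0,0,1,3,60],[0,0,0,0,0,1,60],[0,0,0,0,0,0,60]]'
cat >> h.py <<'E'
from scipy.optimize import least_squares
def axes(yaw):
    a=np.radians(yaw); x=np.array([np.cos(a),np.sin(a),0]); y=np.array([-np.sin(a),np.cos(a),0]); z=np.array([0,0,1.])
    c,s=np.cos(np.pi/6),.5
    return c*x+s*z, y, -s*x+c*z   # u,y,n
E
python3 - <<'E'
from h import *
n='wrist'
im,d=cap(n,'w2.png');C=cloud(n,d)
cv2.imwrite('pics/w2c.png',cv2.resize(im[20:260,220:460],None,fx=2.5,fy=2.5,interpolation=cv2.INTER_CUBIC))
np.savez('w2.npz',im=im,d=d,C=C)
m=r.masks_of('wheel',n)[0]; Q,c0,nn=fit(n,d,C,m['pixels']); yaw=np.degrees(np.arctan2(-nn[1],-nn[0]))
print(m['rect'],len(Q),c0.round(4),nn.round(3),yaw)
for yw in (yaw,8.5):
    u,y,N=axes(yw); P=Q-c0; a,b=P@u,P@y
    h=cv2.convexHull(np.c_[a,b].astype(np.float32))[:,0]
    f=least_squares(lambda p:np.hypot(h[:,0]-p[0],h[:,1]-p[1])-p[2],[0,0,.08],loss='soft_l1',f_scale=.001)
    print(yw,f.x,(c0+f.x[0]*u+f.x[1]*y).round(4), 'plane z resid',(P@N).std())
M=r.masks_of('stand',n)[0]['pixels']&(d>0)
u,y,N=axes(yaw); ctr=c0+f.x[0]*u+f.x[1]*y; P=C-ctr; A,B,H=P@u,P@y,P@N
k=M&(H>.03)&(np.hypot(A,B)<.035); print('knob top',np.median(H[k]),k.sum(),A[k].mean(),B[k].mean(),'bar ang',np.degrees(.5*np.arctan2(2*np.cov(A[k],B[k])[0,1],np.var(A[k])-np.var(B[k]))))
k=M&(H>.035)&(A>.055)&(A<.09)&(abs(B)<.03); print('tab',k.sum(),A[k].min(),A[k].max(),B[k].min(),B[k].max(),np.median(B[k]),H[k].max())
k=M&(H>.005)&(A>.09)&(abs(B)<.04); print('bracket',k.sum(),np.percentile(B[k],[2,50,98]),np.percentile(A[k],[2,98]),H[k].max())
for q in('lens','pawl_grip','pawl','pawl_hinge','tweezers'):
    for m in r.masks_of(q,n)[:1]: 
        k=m['pixels']&(d>0); print(q,m['score'],m['rect'],np.median(A[k]),np.median(B[k]),np.median(H[k]))
E
```

```text
time_s: 4.8
tcp_pos: [0.5457, 0.1449, 0.3303]
eef_rot: [-154.6, 89.9, -146.0]
contact_force: [-0.7, -0.3, 1.1]
gripper_width: 0.0526
[257.6, 75.0, 383.7, 191.6] 7769 [0.5038 0.1419 0.0896] [-0.489 -0.072  0.869] 8.424098383532279
8.424098383532279 [-0.00539356 -0.0024186   0.07919433] [0.4995 0.1388 0.0869] plane z resid 0.0014839491219136127
8.5 [-0.00539633 -0.00241348  0.07919432] [0.4995 0.1388 0.0869] plane z resid 0.0014840298587762415
knob top 0.054665502794776624 894 0.0034428453934092565 -0.000510817783812132 bar ang 72.71908962226807
tab 175 0.06372177990347384 0.07697511786530561 -0.005080696945932959 0.005726418948539731 0.00020739571801650324 0.05567551008541502
bracket 536 [-0.01621288  0.00045169  0.01714855] [0.09153841 0.117308  ] 0.19269059153221188
lens 0.73 [238.4, 66.4, 382.4, 237.6] 0.019408276168123864 -0.0017390324990474474 -0.0010025509255600486
pawl_grip 0.7 [313.7, 163.1, 322.3, 218.1] 0.08506967237027345 0.00043814848734220334 0.02061046739032144
pawl 0.73 [309.8, 163.0, 326.4, 219.1] 0.08643889194508286 0.0004096601823197573 0.020604810204961462
pawl_hinge 0.67 [201.4, 114.7, 234.1, 147.3] -0.03364758412048681 -0.15045771126443414 -0.06474117571187941
tweezers 0.62 [269.3, 14.2, 357.9, 28.6] -0.16419567136704055 -0.009628909856138068 0.0016474025208657358
```

View pics/w2c.png

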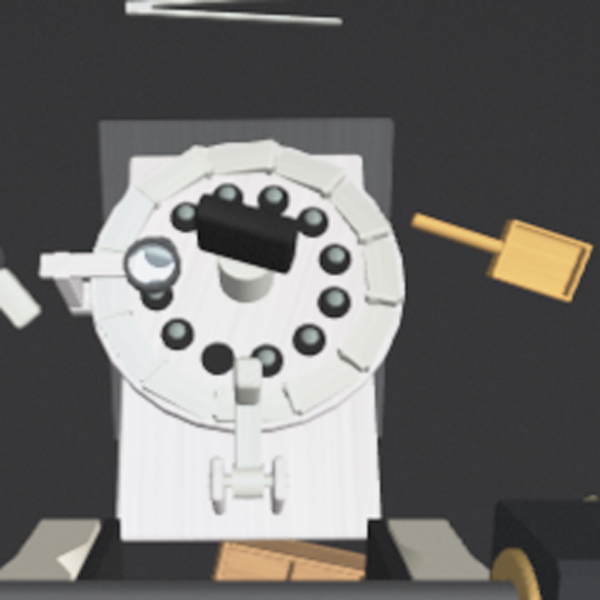

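The stand pose is well determined: yaw about 8.4°, and the tab lies where the model predicts. The picture shows the knob at (248, 235), the pawl tab at (248, 378), and the lens at (152, 265). Next I'll work out the pawl moves.

```bash
cat >> h.py <<'E'
YAW=8.43; CW=np.array([.5005,.1390,.086]); U,Y,N=axes(YAW); X=np.array([U[0],U[1],0])/np.hypot(U[0],U[1]); Z=np.array([0,0,1.])
HINGE=CW+.108*U+.014*N
RV=R.from_matrix(np.c_[-Z,Y,X])   # vertical tool
E
python3 - <<'E'
from h import *
s=r.get_state(); g=HINGE-.0491*X+.0051*Z
print(rows(g-.019*Z*1,RV)); print('tcp target',g-.019*Z)
th=np.arange(0,2.21,.1); xx=-.0491*np.cos(th)+.0051*np.sin(th); zz=.0491*np.sin(th)+.0051*np.cos(th)
print(np.c_[th[1:],-np.diff(zz)*100,np.diff(xx)*100].round(2))
E
```

```text
(array([ 0.003,  0.001, -0.001]), array([19.4 ,  0.08, -0.71]))
tcp target [0.53752633 0.14448738 0.13822436]
[[ 0.1  -0.49  0.08]
 [ 0.2  -0.48  0.12]
 [ 0.3  -0.46  0.17]
 [ 0.4  -0.44  0.22]
 [ 0.5  -0.42  0.26]
 [ 0.6  -0.39  0.3 ]
 [ 0.7  -0.36  0.34]
 [ 0.8  -0.32  0.37]
 [ 0.9  -0.29  0.4 ]
 [ 1.   -0.24  0.43]
 [ 1.1  -0.2   0.45]
 [ 1.2  -0.15  0.47]
 [ 1.3  -0.11  0.48]
 [ 1.4  -0.06  0.49]
 [ 1.5  -0.01  0.49]
 [ 1.6   0.04  0.49]
 [ 1.7   0.09  0.49]
 [ 1.8   0.14  0.47]
 [ 1.9   0.18  0.46]
 [ 2.    0.23  0.44]
 [ 2.1   0.27  0.41]
 [ 2.2   0.31  0.38]]
```

```bash
python3 -m creep '[[0,0,0,2,0,-0.7,35],[0,0,0,4,0.1,0,35],[0,0,0,4,0,0,35],[0,0,0,4,0,0,35],[0,0,0,3,0,0,35],[0,0,0,1.7,0,0,35],[0,0,0,0.7,0,0,35],[0,0,0,0,0,0,35]]'
python3 -m creep '[[0,0,0,0,0,0,35],[0,0,0,0,0,0,0],[0,0,0,0,0,0,0],[0,0,0,0,0,0,0],[0,0,0,0,0,0,0],[0,0,0,0,0,0,0]]' 5
```

```text
time_s: 6.0
tcp_pos: [0.5376, 0.1446, 0.1372]
eef_rot: [-151.2, 89.9, -142.6]
contact_force: [0.6, -0.4, 0.8]
gripper_width: 0.0305
time_s: 6.6
tcp_pos: [0.5381, 0.1451, 0.138]
eef_rot: [31.1, 89.9, 39.7]
contact_force: [-0.5, 2.3, 3.2]
gripper_width: 0.0119
```

```bash
python3 -m creep '[[0,0,0,-0.49,0,0.08,0],[0,0,0,-0.48,0,0.12,0],[0,0,0,-0.46,0,0.17,0],[0,0,0,-0.44,0,0.22,0],[0,0,0,-0.42,0,0.26,0],[0,0,0,-0.39,0,0.3,0],[0,0,0,-0.36,0,0.34,0],[0,0,0,-0.32,0,0.37,0]]'
python3 -m creep '[[0,0,0,-0.29,0,0.40,0],[0,0,0,-0.24,0,0.43,0],[0,0,0,-0.2,0,0.45,0],[0,0,0,-0.15,0,0.47,0],[0,0,0,-0.11,0,0.48,0],[0,0,0,-0.06,0,0.49,0],[0,0,0,-0.01,0,0.49,0],[0,0,0,0.04,0,0.49,0]]'
python3 -m creep '[[0,0,0,0.09,0,0.49,0],[0,0,0,0.14,0,0.47,0],[0,0,0,0.18,0,0.46,0],[0,0,0,0.23,0,0.44,0],[0,0,0,0.27,0,0.41,0],[0,0,0,0.15,0,0.2,0],[0,0,0,0,0,0,0]]'
```

```text
time_s: 7.4
tcp_pos: [0.5565, 0.1478, 0.1716]
eef_rot: [77.1, 90.0, 85.7]
contact_force: [-1.9, 5.2, -1.6]
gripper_width: 0.0119
time_s: 8.2
tcp_pos: [0.5934, 0.1536, 0.1817]
eef_rot: [48.9, 89.9, 57.5]
contact_force: [-2.0, 5.1, -0.1]
gripper_width: 0.012
time_s: 8.9
tcp_pos: [0.6181, 0.1576, 0.1709]
eef_rot: [36.7, 89.9, 45.3]
contact_force: [-1.0, 6.2, -0.6]
gripper_width: 0.012
```

```bash
python3 -m creep '[[0,0,0,0,0,0,25],[0,0,0,0,0,0,25],[0,0,0,0,0,0,25],[0,0,0,-2,0,0,25],[0,0,0,-4,0,0,25],[0,0,0,-4,0,0,25],[0,0,0,-3,0,-1,25],[0,0,0,-0.5,0,-1,25]]'
python3 - <<'E'
from h import *
n='wrist'
im,d=cap(n,'w3.png');C=cloud(n,d)
P=C-CW; A,B,H=P@U,P@Y,P@N
k=(d>0)&(H>.02)&(H<.08)&(A>.09)&(A<.17)&(abs(B)<.03); print('pawl',k.sum(),A[k].min(),A[k].max(),B[k].mean(),H[k].max())
k=(d>0)&(H>.052)&(H<.064)&(np.hypot(A,B)<.035); print('knob top',k.sum(),A[k].mean(),B[k].mean(),np.median(H[k]),'ang',np.degrees(.5*np.arctan2(2*np.cov(A[k],B[k])[0,1],np.var(A[k])-np.var(B[k]))))
cv2.imwrite('pics/w3c.png',cv2.resize(im[0:240,200:440],None,fx=2.5,fy=2.5,interpolation=cv2.INTER_CUBIC))
im,d=cap('side'); C=cloud('side',d);P=C-CW; A,B,H=P@U,P@Y,P@N
k=(d>0)&(H>.02)&(H<.08)&(A>.09)&(A<.17)&(abs(B)<.03); print('side pawl',k.sum(), A[k].min() if k.any() else '',A[k].max() if k.any() else '',H[k].max() if k.any() else '')
for a in (72.7,):
    t=np.radians(a); jaw=-np.sin(t)*U+np.cos(t)*Y
    Rt=R.from_matrix(np.c_[-N,jaw,np.cross(-N,jaw)])
    print('hover',rows(CW+.10*N,Rt)); s=r.get_state(); R0=R.from_euler('xyz',s['eef_rot'],degrees=True)
    print(R0.as_matrix().round(3),((CW+.10*N-s['tcp_pos'])*100).round(2),s['joints'].round(1))
E
```

```text
time_s: 9.7
tcp_pos: [0.599, 0.1536, 0.3104]
eef_rot: [8.0, 89.6, 16.6]
contact_force: [0.5, 0.2, -0.0]
gripper_width: 0.0218
pawl 912 0.09654253735761675 0.16400241528357568 0.0011837309349290073 0.0565264827310066
knob top 672 -0.00025121089983138706 -0.00010605623625787458 0.05722569632117726 ang 72.41072064561746
side pawl 145 0.0998183818204178 0.16587319931121983 0.057417946808061816
hover (array([-1.236, -0.447, -0.331]), array([ 1.345e+01,  1.000e-02, -1.481e+01]))
[[ 0.002 -0.149  0.989]
 [ 0.001  0.989  0.149]
 [-1.     0.001  0.003]] [-14.61  -2.18 -13.49] [  32.5   12.7    0.2    0.   -77.4 -114. ]
```

View pics/w3c.png

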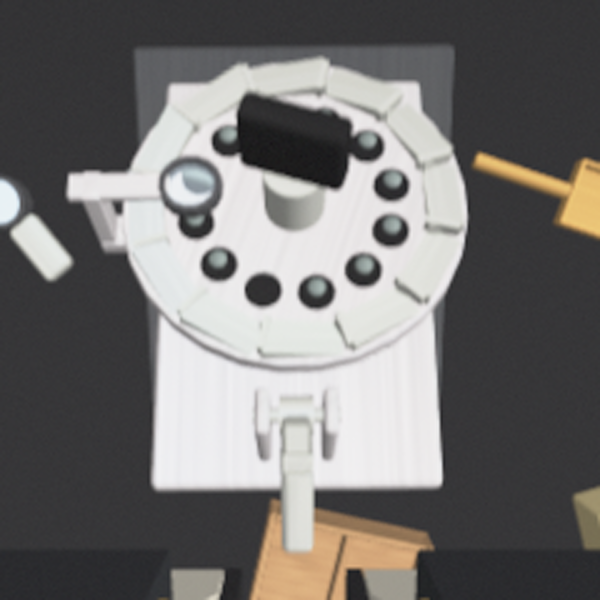

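The pawl lies back at its rear stop, seen at (298, 480) in the crop. Depth puts the knob centre within 1 mm of the model, and the bar is at 72.4°. I'll go above the knob next.

```bash
python3 -m creep '[[0,0,0,0,0,-3,40],[0,0,0,0,0,-4.8,40],[0,0,0,0,0,-4,40],[0,0,0,0,0,-3,40],[0,-0.131,0,0,0,0,40],[0,-0.131,0,0,0,0,40],[0,-0.131,0,0,0,0,40],[0,-0.131,0,0,0,0,40]]'
python3 -m creep '[[-0.14,0,0,0,0,0,40],[-0.14,0,0,0,0,0,40],[-0.14,0,0,0,0,0,40],[-0.14,0,0,0,0,0,40],[-0.14,0,0,0,0,0,40],[-0.14,0,0,0,0,0,40],[-0.14,0,0,0,0,0,40],[-0.14,0,0,0,0,0,40]]'
python3 -m creep '[[-0.144,0,0,0,0,0,40],[0,0,0,0,0,0,40],[0,0,0,0,0,0,40]]'
cat >> h.py <<'E'
def knob(a,h):
    t=np.radians(a); jaw=-np.sin(t)*U+np.cos(t)*Y
    return rows(CW+h*N,R.from_matrix(np.c_[-N,jaw,np.cross(-N,jaw)]))
E
python3 -c "
from h import *
print(knob(72.4,.10),knob(72.4,.026),r.get_state()['joints'].round(1))"
```

```text
time_s: 10.6
tcp_pos: [0.4506, 0.1325, 0.3053]
eef_rot: [0.2, 59.7, 8.9]
contact_force: [1.4, -2.0, 2.0]
gripper_width: 0.0349
time_s: 11.4
tcp_pos: [0.4509, 0.1312, 0.3043]
eef_rot: [-64.7, 60.1, 8.4]
contact_force: [-0.2, -0.1, -0.3]
gripper_width: 0.035
time_s: 11.7
tcp_pos: [0.451, 0.1313, 0.3048]
eef_rot: [-72.3, 60.0, 8.5]
contact_force: [-0.2, -0.3, 0.1]
gripper_width: 0.0352
(array([-0.001,  0.   , -0.001]), array([11.46,  6.29, -1.97])) (array([-0.001,  0.   , -0.001]), array([18.86,  6.29, -1.98])) [ 56.8 -22.1 -49.3  31.1 -46.2 -84.5]
```

```bash
python3 -m creep '[[0,0,0,1,3.2,-1,40],[0,0,0,3.5,3.1,-0.98,40],[0,0,0,4.5,0,0,40],[0,0,0,3,0,0,40],[0,0,0,0,0,0,40],[0,0,0,0,0,0,40]]'
python3 -c "
from h import *
print(knob(72.4,.026),r.get_state()['joints'].round(1))"
```

```text
time_s: 12.3
tcp_pos: [0.469, 0.1343, 0.1992]
eef_rot: [-72.0, 62.9, 8.9]
contact_force: [-0.5, -0.4, 0.2]
gripper_width: 0.035
(array([-0.   , -0.012, -0.05 ]), array([ 8.93,  2.32, -0.77])) [ 48.1 -12.3 -58.2  38.3 -27.7 -89. ]
```

The elbow (j3) reached its limit during the tilted approach. I'll fit a kinematic model to the recorded poses to see which tilts are reachable at the knob.

```bash
cat > ik.py <<'E'
from h import *
r_=lambda a,x:R.from_euler(a,x,degrees=True)
def fk(q,p):
    a1,b,d1,L2,L3,e,LT,ro=p
    A=r_('z',q[0]); pos=A.apply([a1,b,d1]); A=A*r_('y',q[1]); pos=pos+A.apply([0,0,L2])
    A=A*r_('y',-q[2]); pos=pos+A.apply([L3,0,e]); A=A*r_('x',q[3])*r_('y',-q[4])*r_('x',q[5]*sg)
    return pos+A.apply([LT,0,0]),A*r_('x',ro)
sg=1
D=[([-46.576,20.592,.632,0,-70.136,-16.506],[.3055,-.6016,.2262],None),
([37.1,-3.4,-14.5,0,-78.8,-118.4],[.4505,.1001,.3317],(28.1,90,36.8)),
([32.5,12.7,.2,0,-77.4,-114],[.599,.1536,.3104],(8,89.6,16.6)),
([56.8,-22.1,-49.3,31.1,-46.2,-84.5],[.451,.1313,.3048],(-72.3,60,8.5)),
([48.1,-12.3,-58.2,38.3,-27.7,-89],[.469,.1343,.1992],(-72,62.9,8.9))]
def res(p):
    o=[]
    for q,x,e in D:
        P,A=fk(q,p); o+=list((P-x)*10)
        if e: o+=list((A.inv()*r_('xyz',e)).as_rotvec())
    return o
best=None
for sg in(1,-1):
  for s4 in(1,):
    for ro in(0,90,180,270):
        f=least_squares(res,[0,-.19,.3,.4,.4,0,.25,ro],x_scale=[.1]*7+[50])
        if best is None or f.cost<best[0]: best=(f.cost,sg,f.x)
_,sg,p=best
LO=np.array([-176.03,-82.01,-58.28,-173.87,-174.79,-173.66]);HI=np.array([176.03,121.73,71.71,95.51,-.11,173.66])
def ik(pos,Rt,q0):
    g=lambda q:np.r_[(fk(q,p)[0]-pos)*10,(fk(q,p)[1].inv()*Rt).as_rotvec()]
    return least_squares(g,np.clip(q0,LO+.5,HI-.5),bounds=(LO,HI),x_scale=30.)
def kpose(a,h,tilt=30):
    t=np.radians(a); Rk=R.from_matrix(np.c_[-N,-np.sin(t)*U+np.cos(t)*Y,np.cross(-N,-np.sin(t)*U+np.cos(t)*Y)])
    return Rk
E
cat > t.py <<'E'
from ik import *
print(best)
rng=np.random.default_rng(1)
for a in (72.4,20,0,95,72.4-180,-180,-85):
    for h in (.03,.06):
        S=set()
        for k in range(14):
            q0=rng.uniform(LO,HI) if k>2 else np.array([45,-5,-50,35,-30,-90+60*(k-1)])
            f=ik(CW+h*N,kpose(a,h),q0)
            S.add((round(f.cost,5),tuple(f.x.round(0))))
        print(a,h,sorted(S)[:2])
E
python3 t.py
```

```text
(np.float64(1.618912963926481), -1, array([ 3.99551016e-01, -2.02054061e-01, -4.48275542e-01,  3.74186979e-01,
        4.07017283e-02,  2.12391316e-01, -1.97403460e-01,  2.41672968e+02]))
72.4 0.03 [(np.float64(0.05803), (np.float64(32.0), np.float64(3.0), np.float64(-58.0), np.float64(-134.0), np.float64(-23.0), np.float64(161.0))), (np.float64(0.07447), (np.float64(30.0), np.float64(2.0), np.float64(-58.0), np.float64(-115.0), np.float64(-25.0), np.float64(-174.0)))]
72.4 0.06 [(np.float64(0.03471), (np.float64(34.0), np.float64(-1.0), np.float64(-58.0), np.float64(-120.0), np.float64(-18.0), np.float64(174.0))), (np.float64(0.03581), (np.float64(33.0), np.float64(-1.0), np.float64(-58.0), np.float64(-110.0), np.float64(-19.0), np.float64(-174.0)))]
20 0.03 [(np.float64(0.05803), (np.float64(32.0), np.float64(3.0), np.float64(-58.0), np.float64(-134.0), np.float64(-23.0), np.float64(109.0))), (np.float64(0.09501), (np.float64(32.0), np.float64(49.0), np.float64(72.0), np.float64(-19.0), np.float64(-64.0), np.float64(-122.0)))]
20 0.06 [(np.float64(0.0344), (np.float64(33.0), np.flo
[... 2359 characters left out ...]
), (np.float64(0.06498), (np.float64(33.0), np.float64(46.0), np.float64(72.0), np.float64(-18.0), np.float64(-71.0), np.float64(39.0)))]
-85 0.03 [(np.float64(0.05803), (np.float64(32.0), np.float64(3.0), np.float64(-58.0), np.float64(-134.0), np.float64(-23.0), np.float64(4.0))), (np.float64(0.24038), (np.float64(39.0), np.float64(-2.0), np.float64(-58.0), np.float64(96.0), np.float64(-0.0), np.float64(-134.0)))]
-85 0.06 [(np.float64(0.0344), (np.float64(33.0), np.float64(-1.0), np.float64(-58.0), np.float64(-116.0), np.float64(-18.0), np.float64(20.0))), (np.float64(0.12464), (np.float64(40.0), np.float64(-4.0), np.float64(-58.0), np.float64(96.0), np.float64(-0.0), np.float64(-134.0)))]
```

```bash
python3 - <<'E'
s=open('ik.py').read()
s=s.replace("a1,b,d1,L2,L3,e,LT,ro=p","a1,b,d1,L2,L3,e,LT,ro,bw,bt=p")
s=s.replace("A=A*r_('x',q[3])*r_('y',-q[4])*r_('x',q[5]*sg)","A=A*r_('x',q[3]*s4); pos=pos+A.apply([0,bw,0]); A=A*r_('y',-q[4]); pos=pos+A.apply([0,0,bt]); A=A*r_('x',q[5]*sg)")
s=s.replace("sg=1\nD","sg=s4=1\nD").replace("for s4 in(1,)","for s4 in(1,-1)")
s=s.replace("f=least_squares(res,[0,-.19,.3,.4,.4,0,.25,ro],x_scale=[.1]*7+[50])","f=least_squares(lambda v:np.r_[res(v),.02*(v[:7]-P0),.02*v[8:]],np.r_[P0,ro,-.1,0],x_scale=[.1]*7+[50,.1,.1])")
s=s.replace("best=(f.cost,sg,f.x)","best=(f.cost,sg,s4,f.x)").replace("_,sg,p=best","_,sg,s4,p=best").replace("best=None\n","best=None;P0=np.array([0,-.1,.3,.4,.4,0,.25])\n",1)
open('ik.py','w').write(s)
E
sed -i '2a print(np.round(res(p),3))' t.py; sed -i 's/for a in .*/for a in (72.4,0,95):/; s/range(14)/range(8)/' t.py; python3 t.py
```

```text
(np.float64(0.0005215440991096241), -1, -1, array([-3.37218625e-03, -1.00865004e-03,  1.98930066e-01,  6.03254042e-01,
        4.66815045e-01,  6.45194013e-04,  3.78566355e-01,  2.69965035e+02,
       -1.90913050e-01,  5.97116675e-04]))
[ 0.004 -0.008  0.001  0.005  0.004  0.016  0.001  0.002 -0.001 -0.013
 -0.004 -0.019 -0.001 -0.005  0.    -0.     0.001  0.002  0.001  0.001
 -0.     0.    -0.003 -0.    -0.001  0.001  0.001]
72.4 0.03 [(np.float64(0.01333), (np.float64(41.0), np.float64(-1.0), np.float64(-58.0), np.float64(35.0), np.float64(-16.0), np.float64(-82.0))), (np.float64(0.39915), (np.float64(-41.0), np.float64(48.0), np.float64(-58.0), np.float64(-116.0), np.float64(-80.0), np.float64(-174.0)))]
72.4 0.06 [(np.float64(0.00992), (np.float64(44.0), np.float64(-5.0), np.float64(-58.0), np.float64(34.0), np.float64(-21.0), np.float64(-83.0))), (np.float64(0.30727), (np.float64(-155.0), np.float64(-82.0), np.float64(-58.0), np.float64(-102.0), np.float64(-175.0), np.float64(50.0)))]
0 0.03 [(np.float64(0.01333), (np.float64(41.0), np.float64(-1.0), np.float64(-58.0), np.float6
[... 340 characters left out ...]
oat64(0.16256), (np.float64(173.0), np.float64(-82.0), np.float64(-58.0), np.float64(-5.0), np.float64(-155.0), np.float64(98.0)))]
95 0.03 [(np.float64(0.01333), (np.float64(41.0), np.float64(-1.0), np.float64(-58.0), np.float64(35.0), np.float64(-16.0), np.float64(-60.0))), (np.float64(0.36857), (np.float64(-176.0), np.float64(-82.0), np.float64(-58.0), np.float64(-37.0), np.float64(-166.0), np.float64(154.0)))]
95 0.06 [(np.float64(0.00992), (np.float64(44.0), np.float64(-5.0), np.float64(-58.0), np.float64(34.0), np.float64(-21.0), np.float64(-61.0))), (np.float64(0.02592), (np.float64(-6.0), np.float64(-6.0), np.float64(-57.0), np.float64(-174.0), np.float64(-0.0), np.float64(-169.0)))]
```

```bash
cat > t2.py <<'E'
from ik import *
def pose(a,d1,d2):
    """knob-aligned pose at bar angle a, then tool axis tipped by d1 deg toward vertical (about stand y) and d2 sideways (about U)"""
    return R.from_rotvec(np.radians(d1)*Y)*R.from_rotvec(np.radians(d2)*U)*kpose(a,0)
if __name__=='__main__':
    q0=np.array([41,-1,-57,35,-16,-82.])
    for h in(.03,.10):
      for d1 in (0,4,8,12,16,20,30):
        o=[]
        for d2 in (-30,-20,-10,0,10,20,30):
            Rt=pose(40,d1,d2); g=CW+.049*N; f=ik(g+(h-.049+.019)*0-Rt.apply([-(.019 - (h-.03)),0,0]),Rt,q0)
            o.append('%5.4f(%.0f,%.0f)'%(f.cost,f.x[2],f.x[4]))
        print(h,d1,*o)
E
python3 t2.py
```

```text
0.03 0 0.0028(-58,-48) 0.0094(-58,-39) 0.0150(-58,-29) 0.0133(-58,-16) 0.0032(-58,-4) 0.0000(-40,-18) 0.0000(-31,-38)
0.03 4 0.0003(-58,-47) 0.0030(-58,-38) 0.0058(-58,-28) 0.0048(-58,-17) 0.0004(-58,-7) 0.0000(-39,-22) 0.0000(-30,-40)
0.03 8 0.0000(-56,-47) 0.0002(-58,-38) 0.0009(-58,-28) 0.0005(-58,-18) 0.0000(-53,-14) 0.0000(-37,-27) 0.0000(-29,-42)
0.03 12 0.0000(-53,-49) 0.0000(-55,-39) 0.0000(-56,-30) 0.0000(-54,-22) 0.0000(-46,-23) 0.0000(-34,-32) 0.0000(-27,-45)
0.03 16 0.0000(-49,-51) 0.0000(-51,-42) 0.0000(-51,-34) 0.0000(-48,-29) 0.0000(-40,-30) 0.0000(-32,-37) 0.0000(-25,-48)
0.03 20 0.0000(-45,-53) 0.0000(-46,-46) 0.0000(-45,-39) 0.0000(-42,-35) 0.0000(-36,-36) 0.0000(-29,-42) 0.0000(-23,-51)
0.03 30 0.0000(-36,-60) 0.0000(-36,-55) 0.0000(-34,-51) 0.0000(-31,-49) 0.0000(-27,-50) 0.0000(-22,-54) 0.0000(-18,-60)
0.1 0 0.0000(-58,-55) 0.0019(-58,-48) 0.0057(-58,-39) 0.0059(-58,-28) 0.0011(-58,-17) 0.0000(-43,-24) 0.0000(-31,-45)
0.1 4 0.0000(-54,-56) 0.0000(-58,-47) 0.0006(-58,-38) 0.0006(-58,-28) 0.0000(-56,-20) 0.0000(-39,-30) 0.0000(-29,-47)
0.1 8 0.0000(-50,-57) 0.0000(-54,-49) 0.0000(-55,-39) 0.0000(-55,-31) 0.0000(-49,-28) 0.0000(-36,-36) 0.0000(-27,-49)
0.1 12 0.0000(-47,-59) 0.0000(-49,-51) 0.0000(-50,-43) 0.0000(-49,-36) 0.0000(-42,-34) 0.0000(-33,-41) 0.0000(-25,-52)
0.1 16 0.0000(-43,-61) 0.0000(-44,-54) 0.0000(-45,-47) 0.0000(-43,-41) 0.0000(-37,-40) 0.0000(-29,-46) 0.0000(-23,-56)
0.1 20 0.0000(-39,-63) 0.0000(-40,-57) 0.0000(-40,-51) 0.0000(-37,-46) 0.0000(-32,-46) 0.0000(-26,-51) 0.0000(-21,-59)
0.1 30 0.0000(-30,-70) 0.0000(-29,-65) 0.0000(-28,-61) 0.0000(-26,-59) 0.0000(-22,-59) 0.0000(-18,-62) 0.0000(-15,-68)
```

The kinematic model now fits well. Exact alignment with the wheel axis is out of reach by the elbow limit, but a tool axis tipped by 11° is reachable. I'll use that with a moderate grip, turning about the tool's axis.

```bash
cat >> t2.py <<'E'
def K(a,back,d1=10,d2=5,g=.048):
    Rt=pose(a,d1,d2); return CW+g*N+Rt.apply([.019-back,0,0]),Rt
E
python3 - <<'E'
from t2 import *
s=r.get_state(); q=s['joints']
for a,b in((72.4,.09),(72.4,.06),(72.4,0),(-5,0),(100,0)):
    P,Rt=K(a,b); f=ik(P,Rt,q); print(a,b,round(f.cost,6),f.x.round(1),rows(P,Rt,s))
E
```

```text
72.4 0.09 0.0 [ 45.9 -11.  -47.9  14.  -34.8 -64.5] (array([ 0.005, -0.042,  0.143]), array([-0.29,  1.42, -1.1 ]))
72.4 0.06 0.0 [ 44.8  -7.6 -50.1  15.7 -29.2 -65.6] (array([ 0.005, -0.042,  0.143]), array([ 2.68,  1.85, -0.97]))
72.4 0 0.0 [ 41.9  -0.2 -55.1  23.4 -16.8 -71.6] (array([ 0.005, -0.042,  0.143]), array([ 8.61,  2.7 , -0.71]))
-5 0 0.0 [  41.9   -0.2  -55.1   23.4  -16.8 -149. ] (array([1.353, 0.061, 0.149]), array([ 8.61,  2.7 , -0.71]))
100 0 0.0 [ 41.9  -0.2 -55.1  23.4 -16.8 -44. ] (array([-0.476, -0.076,  0.13 ]), array([ 8.61,  2.7 , -0.71]))
```

```bash
python3 -m creep '[[0,0,0,-0.6,0.7,-0.5,40],[0,0,0,0.3,0.72,-0.6,40],[0,-0.021,0.072,0,0,0,40],[0,-0.021,0.071,0,0,0,40],[0,0,0,0,0,0,40],[0,0,0,0,0,0,40]]'
python3 -c "
from t2 import *
print(rows(*K(72.4,.09)),rows(*K(72.4,0)),r.get_state()['joints'].round(1))"
```

```text
time_s: 12.9
tcp_pos: [0.4579, 0.1272, 0.2028]
eef_rot: [-58.9, 69.6, 23.2]
contact_force: [0.8, -0.2, 0.1]
gripper_width: 0.035
(array([ 0.006,  0.   , -0.004]), array([ 0.67,  0.63, -0.34])) (array([ 0.006,  0.   , -0.004]), array([ 9.67,  0.59, -0.34])) [ 45.4 -10.9 -46.   12.8 -36.5 -62.4]
```

```bash
python3 -m creep '[[0,0,0,1.5,0.6,-0.34,40],[0,0,0,3,0,0,40],[0,0,0,1.5,0,0,40],[0,0,0,0,0,0,40],[0,0,0,0,0,0,40]]'
python3 -c "
from t2 import *
print(rows(*K(72.4,.0)),r.get_state()['joints'].round(1))"
```

```text
time_s: 13.4
tcp_pos: [0.4699, 0.1325, 0.1431]
eef_rot: [-59.1, 69.8, 23.1]
contact_force: [0.2, 1.2, 1.3]
gripper_width: 0.0352
(array([ 0.009, -0.002, -0.007]), array([ 3.62, -0.15,  0.1 ])) [ 43.8  -4.6 -51.5  16.7 -25.1 -65.6]
```

```bash
python3 -m creep '[[0,0,0,1.5,-0.15,0.1,40],[0,0,0,1.5,0,0,40],[0,0,0,0.6,0,0,40],[0,0,0,0,0,0,40],[0,0,0,0,0,0,0],[0,0,0,0,0,0,0],[0,0,0,0,0,0,0],[0,0,0,0,0,0,0]]' 15
python3 -c "
from t2 import *
s=r.get_state();print(rows(*K(72.4,.0)),s['joints'].round(1),s['moment'])"
```

```text
time_s: 14.2
tcp_pos: [0.4826, 0.1386, 0.11]
eef_rot: [-58.8, 69.8, 23.4]
contact_force: [-15.6, 6.8, 7.6]
gripper_width: 0.0187
(array([ 0.008,  0.   , -0.007]), array([ 0.03, -0.03, -0.06])) [ 42.   -0.  -54.3  21.5 -17.6 -69.3] [1.87751752 5.6049955  1.36838295]
```

```bash
python3 -m creep '[[0.06,0,0,0,0,0,0],[0.1,0,0,0,0,0,0],[0.1,0,0,0,0,0,0],[0.1,0,0,0,0,0,0],[0.1,0,0,0,0,0,0],[0.06,0,0,0,0,0,0],[0,0,0,0,0,0,0],[0,0,0,0,0,0,0]]'
python3 - <<'E'
from t2 import *
def st():
    s=r.get_state(); t=R.from_euler('xyz',s['eef_rot'],degrees=True); print('axis moment',(t.inv().apply(s['moment'])).round(2),'F tool',t.inv().apply(s['contact_force']).round(1),'ang to home-guess',rows(*K(0,0),s),s['joints'].round(1))
st()
im,d=cap('wrist','w4.png');C=cloud('wrist',d);P=C-CW; A,B,H=P@U,P@Y,P@N
k=(d>0)&(H>.052)&(H<.064)&(np.hypot(A,B)<.035); print('knob top',k.sum())
E
```

```text
time_s: 15.0
tcp_pos: [0.483, 0.1382, 0.1102]
eef_rot: [-29.1, 69.8, 23.3]
contact_force: [-8.9, 0.1, 5.8]
gripper_width: 0.0179
axis moment [0.06 1.78 2.55] F tool [-8.2  5.9 -3.1] ang to home-guess (array([ 0.751, -0.006, -0.004]), array([ 0.03,  0.  , -0.03])) [ 42.    0.  -54.3  21.5 -17.6 -99.1]
knob top 2277
```

View pics/w4.png

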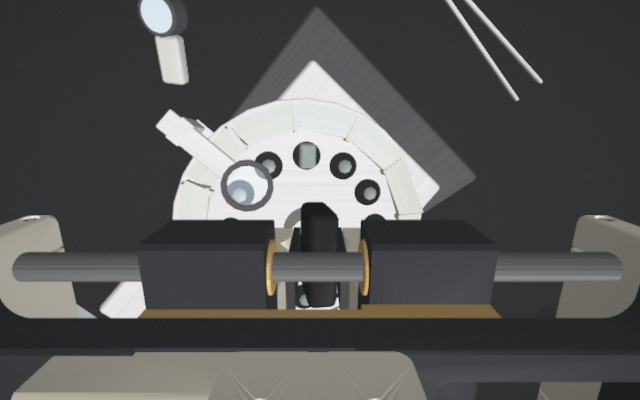

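The wheel turned with the knob. The oblong stone is now visible at (306, 155), about two pockets clockwise of the lens at (246, 185). Its azimuth gives the wheel angle.

```bash
cat >> t2.py <<'E'
def st():
    s=r.get_state(); t=R.from_euler('xyz',s['eef_rot'],degrees=True)
    R0=kpose(0,0); y=t.apply([0,1,0]); a=np.degrees(np.arctan2(-y@U,y@Y))
    print('M',(t.inv().apply(s['moment'])).round(2),'F',t.inv().apply(s['contact_force']).round(1),'jaw ang',a.round(1),'w',round(s['gripper_width'],4),'j',s['joints'].round(1), rows(*K(a,0),s)[1])
def az(u,v):
    c=r.camera_info('wrist'); f=200/np.tan(np.radians(c['fovy']/2)); T=np.linalg.inv(c['camera_from_world'])
    d=T[:3,:3]@np.array([(u-c['cx'])/f,(v-c['cy'])/f,1]); o=T[:3,3]; t=((CW-o)@N)/(d@N); P=o+t*d-CW
    return np.degrees(np.arctan2(P@Y,P@U)),np.hypot(P@Y,P@U)
E
python3 -c "
from t2 import *
st()
for p in ((306,155),(268,165),(343,166),(369,192)): print(az(*p))"
```

```text
M [0.08 1.85 2.5 ] F [-7.2  6.4 -1.8] jaw ang 42.2 w 0.0184 j [ 42.    0.  -54.3  21.5 -17.6 -99.1] [ 0.03  0.   -0.03]
(np.float64(-138.53075593815572), np.float64(0.046554403703060895))
(np.float64(-109.12939487360465), np.float64(0.04655980791437155))
(np.float64(-168.96298151839784), np.float64(0.046174636530928216))
(np.float64(160.64992916263895), np.float64(0.047196991829069807))
```

```bash
python3 -m creep '[[0.06,0,0,0,0,0,0],[0.1,0,0,0,0,0,0],[0.12,0,0,0,0,0,0],[0.12,0,0,0,0,0,0],[0.12,0,0,0,0,0,0],[0.1,0,0,0,0,0,0],[0.06,0,0,0,0,0,0],[0,0,0,0,0,0,0]]'
python3 -c "
from t2 import *
st()"
python3 -m creep '[[0.03,0,0,0,0,0,0],[0.03,0,0,0,0,0,0],[0,0,0,0,0,0,0],[0,0,0,0,0,0,0]]'
python3 -c "
from t2 import *
st()"
```

```text
time_s: 15.85
tcp_pos: [0.4834, 0.1377, 0.1102]
eef_rot: [9.8, 69.8, 23.1]
contact_force: [-0.8, -5.0, 5.3]
gripper_width: 0.0158
M [ 0.06  1.28 -2.13] F [-6.  -4.3  0. ] jaw ang 3.1 w 0.0158 j [  41.9    0.   -54.3   21.5  -17.6 -138.1] [ 0.03  0.04 -0.05]
time_s: 16.25
tcp_pos: [0.4834, 0.1377, 0.1101]
eef_rot: [13.0, 69.8, 23.1]
contact_force: [0.1, -5.0, 3.4]
gripper_width: 0.0156
M [-0.14  0.62 -2.66] F [-3.9 -4.7  0.4] jaw ang -0.1 w 0.0156 j [ 4.190e+01  1.000e-01 -5.430e+01  2.160e+01 -1.760e+01 -1.414e+02] [ 0.02  0.04 -0.05]
```

```bash
python3 -m creep '[[0.04,0,0,0,0,0,0],[0.02,0,0,0,0,0,0],[0,0,0,0,0,0,0],[0,0,0,0,0,0,0]]'
python3 -c "
from t2 import *
st()"
```

```text
time_s: 16.65
tcp_pos: [0.4837, 0.1379, 0.1102]
eef_rot: [16.4, 69.8, 23.1]
contact_force: [4.6, -6.6, 1.2]
gripper_width: 0.0162
M [-0.34 -0.76 -3.23] F [-0.5 -7.   4.1] jaw ang -3.5 w 0.0162 j [ 4.190e+01  1.000e-01 -5.430e+01  2.160e+01 -1.760e+01 -1.448e+02] [ 0.01  0.02 -0.09]
```

Axis moment is −0.34 N·m and the pads started to slip, so this is the home stop. I'll relax, release, retract, and check the home angle.

```bash
python3 -m creep '[[-0.05,0,0,0,0,0,0],[0,0,0,0,0,0,0],[0,0,0,0,0,0,35],[0,0,0,0,0,0,35],[0,0,0,0,0,0,35],[0,0,0,-2,0,0,35],[0,0,0,-4,0,0,35],[0,0,0,-3,0,0,35]]'
python3 -m creep '[[0,0,0,-3,0,0,35],[0,0,0,0,0,0,35],[0,0,0,0,0,0,35]]'
python3 - <<'E'
from t2 import *
im,d=cap('wrist','w5.png');C=cloud('wrist',d);P=C-CW; A,B,H=P@U,P@Y,P@N
k=(d>0)&(H>.052)&(H<.064)&(np.hypot(A,B)<.035); print('knob top',k.sum(),A[k].mean(),B[k].mean(),'ang',np.degrees(.5*np.arctan2(2*np.cov(A[k],B[k])[0,1],np.var(A[k])-np.var(B[k]))))
k=(d>0)&(H>.02)&(H<.08)&(A>.09)&(A<.17)&(abs(B)<.03); print('pawl',k.sum(),H[k].max() if k.any() else '')
s=r.get_state(); q=s['joints']; print(q.round(1))
th=2.27; g=HINGE+X*(.030)+Z*.037
for t in(g+.121*Z,g-.019*Z):
    f=ik(t,RV,[32,12,0,0,-77,-114]); print(t.round(3),f.cost.round(6),f.x.round(1),rows(t,RV,s))
cv2.imwrite('pics/w5c.png',im)
E
```

```text
time_s: 17.45
tcp_pos: [0.4544, 0.1264, 0.1957]
eef_rot: [13.9, 69.8, 23.4]
contact_force: [0.2, 0.6, 0.6]
gripper_width: 0.0309
time_s: 17.75
tcp_pos: [0.4455, 0.1226, 0.2232]
eef_rot: [14.0, 69.6, 23.5]
contact_force: [-0.0, -0.5, -0.3]
gripper_width: 0.0304
knob top 910 -0.0018182196525744448 -0.0011748090791758206 ang 0.8830320043476777
pawl 111 0.023317523404682655
[  46.5  -13.7  -45.    12.1  -40.6 -135. ]
[0.616 0.156 0.31 ] 0.0 [  31.8   14.5    2.8    0.   -78.3 -113.4] (array([ 0.018,  0.342, -0.088]), array([-2.37,  1.02, 19.31]))
[0.616 0.156 0.17 ] 0.0 [  31.8   19.    -9.2   -0.   -61.7 -113.4] (array([ 0.018,  0.342, -0.088]), array([10.76, -0.15, 14.61]))
```

View pics/w5.png

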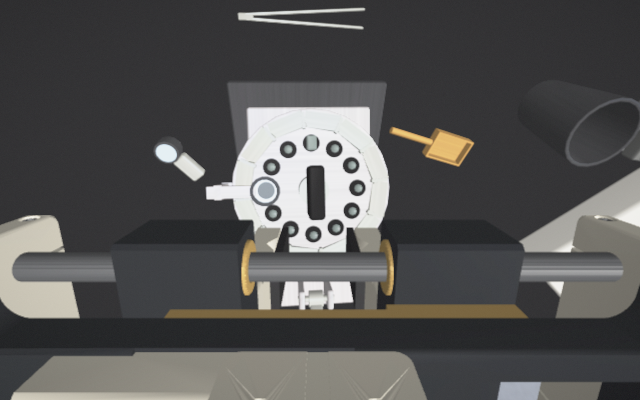

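The wrist view shows the knob bar at (316, 192) lying along the slope at about 0.9°, and the oblong stone at (311, 142), on the low side directly opposite the pawl. That is the home position. Next I'll lay the pawl down.

```bash
python3 -m creep '[[0.006,0.114,-0.029,-2,0,0,35],[0.006,0.114,-0.029,-2,0,0,35],[0.006,0.114,-0.03,-2,0,1,35],[0,0,0,-2,0.2,3.5,35],[0,0,0,-0.5,0.2,4.5,35],[0,0,0,0,0.2,4.5,35],[0,0,0,0,0.2,3,35],[0,0,0,0,0,0,35]]'
python3 - <<'E'
from t2 import *
g=HINGE+X*(.030)+Z*.037
print(rows(g-.019*Z,RV))
E
```

```text
time_s: 18.6
tcp_pos: [0.5974, 0.1489, 0.3018]
eef_rot: [-151.4, 89.6, -143.1]
contact_force: [0.0, -0.3, -0.6]
gripper_width: 0.031
(array([-0.002, -0.006,  0.003]), array([13.16,  0.48,  1.99]))
```

```bash
python3 -m creep '[[0,0,0,2,0.25,1,35],[0,0,0,4,0.25,1,35],[0,0,0,4,0,0,35],[0,0,0,2.2,0,0,35],[0,0,0,1,0,0,35],[0,0,0,0,0,0,35],[0,0,0,0,0,0,0],[0,0,0,0,0,0,0]]' 5
python3 -m creep '[[0,0,0,0,0,0,0],[0,0,0,0,0,0,0],[0,0,0,0,0,0,0]]'
python3 - <<'E'
from t2 import *
g=HINGE+X*(.030)+Z*.037; print(rows(g-.019*Z,RV))
b=np.arctan2(.037,-.030); 
th=2.27-np.arange(0,2.25,.1); rho=np.hypot(.03,.037); ph=np.arctan2(.037,.030)+(2.27-th)
print(np.c_[th[1:],-np.diff(rho*np.sin(ph))*100,np.diff(rho*np.cos(ph))*100].round(2).tolist())
E
```

```text
time_s: 19.4
tcp_pos: [0.6145, 0.1569, 0.1763]
eef_rot: [5.3, 89.9, 13.7]
contact_force: [-0.3, 0.2, 1.0]
gripper_width: 0.0197
time_s: 19.7
tcp_pos: [0.6143, 0.1571, 0.1761]
eef_rot: [12.5, 89.9, 20.9]
contact_force: [-1.1, 2.2, 6.4]
gripper_width: 0.0118
(array([-0.   ,  0.003, -0.001]), array([ 0.6 , -0.12,  0.12]))
[[2.17, -0.28, -0.38], [2.07, -0.24, -0.41], [1.97, -0.2, -0.43], [1.87, -0.15, -0.45], [1.77, -0.11, -0.46], [1.67, -0.06, -0.47], [1.57, -0.01, -0.48], [1.47, 0.03, -0.48], [1.37, 0.08, -0.47], [1.27, 0.13, -0.46], [1.17, 0.17, -0.44], [1.07, 0.22, -0.42], [0.97, 0.26, -0.4], [0.87, 0.3, -0.37], [0.77, 0.33, -0.34], [0.67, 0.36, -0.31], [0.57, 0.39, -0.27], [0.47, 0.42, -0.23], [0.37, 0.44, -0.19], [0.27, 0.45, -0.14], [0.17, 0.47, -0.1], [0.07, 0.47, -0.05]]
```

```bash
python3 - <<'E'
from t2 import *
s=r.get_state(); p=s['tcp_pos']+.019*Z-HINGE; a,b=p@X,p@Z; print(a,b,p@Y)
th=2.27-np.arange(0,2.25,.1); rho=np.hypot(a,b); ph=np.arctan2(b,a)+(2.27-th)
print(np.c_[th[1:],-np.diff(rho*np.sin(ph))*100,np.diff(rho*np.cos(ph))*100].round(2).tolist())
E
```

```text
0.028736630024262647 0.04297719266946251 0.0012403451112028216
[[2.17, -0.27, -0.44], [2.07, -0.22, -0.47], [1.97, -0.17, -0.49], [1.87, -0.12, -0.5], [1.77, -0.07, -0.51], [1.67, -0.02, -0.52], [1.57, 0.03, -0.52], [1.47, 0.08, -0.51], [1.37, 0.13, -0.5], [1.27, 0.18, -0.48], [1.17, 0.23, -0.46], [1.07, 0.27, -0.44], [0.97, 0.32, -0.41], [0.87, 0.36, -0.37], [0.77, 0.39, -0.34], [0.67, 0.42, -0.3], [0.57, 0.45, -0.25], [0.47, 0.47, -0.21], [0.37, 0.49, -0.16], [0.27, 0.51, -0.11], [0.17, 0.51, -0.06], [0.07, 0.52, -0.01]]
```

```bash
python3 -m creep '[[0,0,0,-0.27,0,-0.44,0],[0,0,0,-0.22,0,-0.47,0],[0,0,0,-0.17,0,-0.49,0],[0,0,0,-0.12,0,-0.5,0],[0,0,0,-0.07,0,-0.51,0],[0,0,0,-0.02,0,-0.52,0],[0,0,0,0.03,0,-0.52,0],[0,0,0,0.08,0,-0.51,0]]'
python3 -m creep '[[0,0,0,0.13,0,-0.5,0],[0,0,0,0.18,0,-0.48,0],[0,0,0,0.23,0,-0.46,0],[0,0,0,0.27,0,-0.44,0],[0,0,0,0.32,0,-0.41,0],[0,0,0,0.36,0,-0.37,0],[0,0,0,0.39,0,-0.34,0],[0,0,0,0.42,0,-0.3,0]]'
python3 -m creep '[[0,0,0,0.45,0,-0.25,0],[0,0,0,0.47,0,-0.21,0],[0,0,0,0.49,0,-0.16,0],[0,0,0,0.51,0,-0.11,0],[0,0,0,0.51,0,-0.06,0],[0,0,0,0.4,0,0,0],[0,0,0,0,0,0,0]]'
python3 -m creep '[[0,0,0,0,0,0,20],[0,0,0,0,0,0,35],[0,0,0,0,0,0,35],[0,0,0,-2,0,0,35],[0,0,0,-4,0,0,35],[0,0,0,-4,0,0,35],[0,0,0,-4,0,0,35],[0,0,0,-2,0,2,35]]'
python3 - <<'E'
from t2 import *
im,d=cap('wrist','w6.png');C=cloud('wrist',d);P=C-CW; A,B,H=P@U,P@Y,P@N
k=(d>0)&(H>.035)&(A>.055)&(A<.1)&(abs(B)<.03); print('tab',k.sum(),A[k].min(),A[k].max(),np.median(B[k]),H[k].max())
k=(d>0)&(H>.052)&(H<.064)&(np.hypot(A,B)<.035); print('knob top',k.sum(),A[k].mean(),B[k].mean(),'ang',np.degrees(.5*np.arctan2(2*np.cov(A[k],B[k])[0,1],np.var(A[k])-np.var(B[k]))))
print(r.get_state()['joints'].round(1))
cv2.imwrite('pics/w6c.png',cv2.resize(im[0:240,200:440],None,fx=2.5,fy=2.5,interpolation=cv2.INTER_CUBIC))
E
```

```text
time_s: 20.5
tcp_pos: [0.5735, 0.1506, 0.1817]
eef_rot: [-160.4, 89.9, -152.0]
contact_force: [1.1, 4.0, -0.3]
gripper_width: 0.0117
time_s: 21.3
tcp_pos: [0.5416, 0.1456, 0.159]
eef_rot: [-98.5, 90.0, -90.2]
contact_force: [1.6, 3.0, 0.7]
gripper_width: 0.0123
time_s: 22.0
tcp_pos: [0.5341, 0.1445, 0.1306]
eef_rot: [-106.3, 89.9, -97.9]
contact_force: [1.2, 0.9, 0.2]
gripper_width: 0.0121
time_s: 22.8
tcp_pos: [0.5539, 0.1477, 0.2959]
eef_rot: [14.9, 89.7, 23.4]
contact_force: [1.1, -0.3, 1.3]
gripper_width: 0.0305
tab 230 0.06622403593304126 0.0797939328375312 0.0004374961053852736 0.05263401235064348
knob top 588 0.006243405309338281 -0.0001414899085506117 ang 0.07240893570145036
[  34.4    8.9   -5.9    0.2  -74.7 -116. ]
```

View pics/w6c.png

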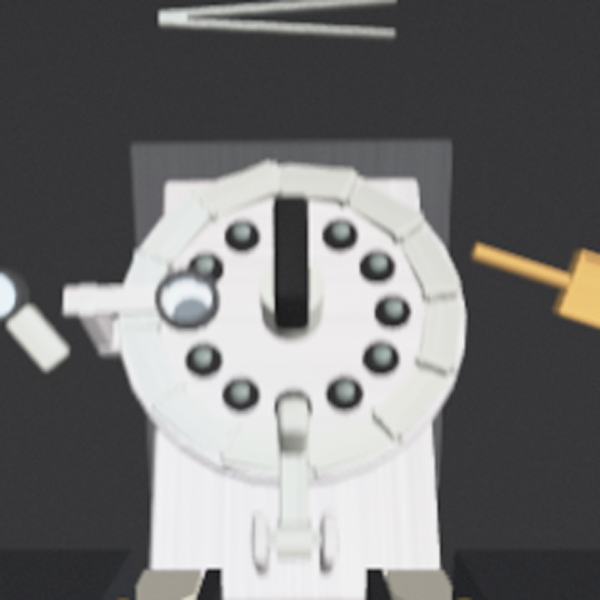

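The pawl is down on the teeth, with its tab at (294, 420) in the crop, and the knob bar is along the slope, so the wheel is still at home. Going back to the knob.

```bash
python3 - <<'E'
from t2 import *
s=r.get_state()
P,Rt=K(0,.12); print(rows(P,Rt,s)); R0=R.from_euler('xyz',s['eef_rot'],degrees=True)
print((Rt.inv().apply(P-s['tcp_pos'])*100).round(2),P, ik(P,Rt,s['joints']).x.round(1))
E
```

```text
(array([-0.014, -0.34 ,  0.085]), array([  7.43,  -0.98, -11.73]))
[  2.99  -1.25 -13.53] [0.44400901 0.12172903 0.22211702] [  47.   -14.1  -45.7   12.9  -40.2 -136.2]
```

```bash
python3 -m creep '[[0,0,0,0,-0.3,-3,35],[0,0,0,0,-0.3,-4.5,35],[0,0,0,1.5,-0.4,-4.2,35],[-0.005,-0.113,0.028,2.5,0,0,35],[-0.005,-0.113,0.028,2,0,0,35],[-0.005,-0.114,0.028,0,0,0,35],[0,0,0,0,0,0,35],[0,0,0,0,0,0,35]]'
python3 - <<'E'
from t2 import *
print(rows(*K(0,.06)),rows(*K(0,0)))
E
```

```text
time_s: 23.65
tcp_pos: [0.4409, 0.121, 0.2313]
eef_rot: [13.4, 69.9, 22.7]
contact_force: [-0.5, 0.8, 0.2]
gripper_width: 0.0305
(array([ 0.   , -0.008,  0.002]), array([ 6.97, -0.04,  0.04])) (array([ 0.   , -0.008,  0.002]), array([12.97, -0.03,  0.09]))
```

```bash
python3 -m creep '[[0,0,0,2,0,0,35],[0,0,0,3,0,0,35],[0,0,0,2,0,0,35],[0,0,0,0,0,0,35],[0,0,0,0,0,0,35]]'
python3 - <<'E'
from t2 import *
print(rows(*K(0,0)))
E
```

```text
time_s: 24.15
tcp_pos: [0.4648, 0.1312, 0.1658]
eef_rot: [13.3, 70.0, 22.5]
contact_force: [-0.2, 0.8, -0.7]
gripper_width: 0.0307
(array([-0.001, -0.009,  0.004]), array([ 5.93, -0.08, -0.08]))
```

```bash
python3 -m creep '[[0,-0.009,0.004,1.5,-0.05,-0.05,35],[0,0,0,2,0,0,35],[0,0,0,1.5,0,0,35],[0,0,0,0.9,0,0,35],[0,0,0,0,0,0,35],[0,0,0,0,0,0,0],[0,0,0,0,0,0,0],[0,0,0,0,0,0,0]]' 15
python3 -m creep '[[0,0,0,0,0,0,0],[0,0,0,0,0,0,0]]'
python3 -c "
from t2 import *
st()"
```

```text
time_s: 24.95
tcp_pos: [0.4831, 0.1377, 0.1111]
eef_rot: [13.5, 69.3, 22.7]
contact_force: [9.9, -8.3, -2.8]
gripper_width: 0.0161
time_s: 25.15
tcp_pos: [0.4831, 0.1377, 0.1111]
eef_rot: [13.5, 69.3, 22.8]
contact_force: [7.1, -6.3, 2.0]
gripper_width: 0.0156
M [-0.18 -1.18 -3.69] F [-0.4 -7.2  6.4] jaw ang -0.9 w 0.0156 j [  41.8   -0.3  -55.3   23.6  -16.7 -144.1] [ 0.12  0.03 -0.06]
```

```bash
python3 -m creep '[[-0.03,0,0,0,0,0,0],[-0.07,0,0,0,0,0,0],[-0.1,0,0,0,0,0,0],[-0.1,0,0,0,0,0,0],[-0.1,0,0,0,0,0,0],[-0.1,0,0,0,0,0,0],[-0.06,0,0,0,0,0,0],[-0.04,0,0,0,0,0,0]]'
python3 -m creep '[[0,0,0,0,0,0,0],[0,0,0,0,0,0,0],[0,0,0,0,0,0,0],[0,0,0,0,0,0,0]]'
python3 -c "
from t2 import *
st()
im,d=cap('wrist','w7.png')
for q in ('stand','wheel'):
    for m in r.masks_of(q,'wrist')[:1]: print(q,m['rect'])"
```

```text
time_s: 25.95
tcp_pos: [0.4826, 0.138, 0.1108]
eef_rot: [-20.9, 69.3, 22.9]
contact_force: [-1.1, -2.6, 3.9]
gripper_width: 0.0179
time_s: 26.35
tcp_pos: [0.4826, 0.138, 0.1107]
eef_rot: [-20.7, 69.3, 22.9]
contact_force: [-3.4, -4.1, 7.5]
gripper_width: 0.0177
M [ 0.05  2.05 -0.59] F [-8.6 -1.7 -2.5] jaw ang 33.3 w 0.0177 j [  41.8   -0.3  -55.3   23.6  -16.7 -109.8] [ 0.1  -0.   -0.01]
stand [131.3, 8.3, 473.0, 316.2]
wheel [178.1, 100.5, 422.9, 310.8]
```

View pics/w7.png

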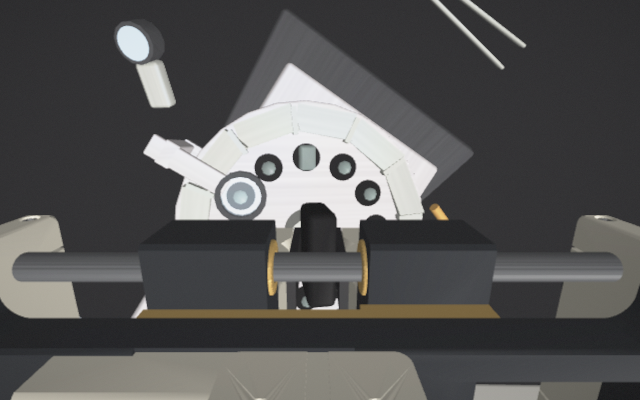

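The oblong stone is at (306, 156). The stone fixed in the tool's view shows there was no slip.

```bash
python3 -c "
from t2 import *
a=az(306.5,156);print(a,a[0]+180)"
python3 -m creep '[[0,0,0,0,0,0,0],[0,0,0,0,0,0,0],[0,0,0,0,0,0,0],[0,0,0,0,0,0,0],[0,0,0,0,0,0,0],[0,0,0,0,0,0,0],[0,0,0,0,0,0,0]]'
```

```text
(np.float64(-147.02802130857145), np.float64(0.0469140637001548)) 32.971978691428546
time_s: 27.2
tcp_pos: [0.4826, 0.138, 0.1107]
eef_rot: [-20.7, 69.3, 22.9]
contact_force: [-3.7, -4.3, 6.9]
gripper_width: 0.0173
```

```bash
python3 -m creep '[[-0.04,0,0,0,0,0,0],[-0.08,0,0,0,0,0,0],[-0.1,0,0,0,0,0,0],[-0.1,0,0,0,0,0,0],[-0.1,0,0,0,0,0,0],[-0.065,0,0,0,0,0,0],[-0.04,0,0,0,0,0,0],[0,0,0,0,0,0,0]]'
python3 -m creep '[[0,0,0,0,0,0,0],[0,0,0,0,0,0,0],[0,0,0,0,0,0,0],[0,0,0,0,0,0,0],[0,0,0,0,0,0,0],[0,0,0,0,0,0,0],[0,0,0,0,0,0,0],[0,0,0,0,0,0,0]]'
python3 - <<'E'
from t2 import *
st(); im,d=cap('wrist','w8.png')
g=cv2.cvtColor(cv2.imread('pics/w7.png'),cv2.COLOR_BGR2GRAY); t=g[135:178,285:328]
m=cv2.matchTemplate(cv2.cvtColor(im,cv2.COLOR_BGR2GRAY)[110:205,255:360],t,cv2.TM_CCOEFF_NORMED); _,v,_,l=cv2.minMaxLoc(m)
p=(l[0]+255+21.5,l[1]+110+21); print(v,p,az(*p)[0]+180)
E
python3 -m creep '[[0,0,0,0,0,0,0],[0,0,0,0,0,0,0],[0,0,0,0,0,0,0]]'
```

```text
time_s: 28.0
tcp_pos: [0.4825, 0.1386, 0.1105]
eef_rot: [-50.7, 69.3, 23.0]
contact_force: [-5.5, 0.7, 4.0]
gripper_width: 0.0184
time_s: 28.8
tcp_pos: [0.4825, 0.1386, 0.1105]
eef_rot: [-50.7, 69.3, 23.0]
contact_force: [-5.6, 0.6, 4.8]
gripper_width: 0.0183
M [0.02 0.81 2.08] F [-6.3  4.   0.3] jaw ang 63.9 w 0.0183 j [ 41.9  -0.3 -55.3  23.6 -16.6 -79.8] [ 0.07 -0.03 -0.06]
0.8065217137336731 (304.5, 149) 63.36283091433553
time_s: 29.15
tcp_pos: [0.4825, 0.1386, 0.1105]
eef_rot: [-50.7, 69.3, 23.0]
contact_force: [-5.2, 1.0, 5.2]
gripper_width: 0.0183
```

```bash
python3 -m creep '[[-0.04,0,0,0,0,0,0],[-0.08,0,0,0,0,0,0],[-0.1,0,0,0,0,0,0],[-0.1,0,0,0,0,0,0],[-0.1,0,0,0,0,0,0],[-0.065,0,0,0,0,0,0],[-0.035,0,0,0,0,0,0],[0,0,0,0,0,0,0]]'
python3 -m creep '[[0,0,0,0,0,0,0],[0,0,0,0,0,0,0],[0,0,0,0,0,0,0],[0,0,0,0,0,0,0],[0,0,0,0,0,0,0],[0,0,0,0,0,0,0],[0,0,0,0,0,0,0],[0,0,0,0,0,0,0]]'
python3 - <<'E'
from t2 import *
st(); im,d=cap('wrist','w9.png')
E
python3 -m creep '[[0,0,0,0,0,0,0],[0,0,0,0,0,0,0],[0,0,0,0,0,0,0]]'
```

```text
time_s: 29.95
tcp_pos: [0.482, 0.1389, 0.1101]
eef_rot: [-80.4, 69.3, 23.1]
contact_force: [-11.2, 4.5, 3.9]
gripper_width: 0.018
time_s: 30.75
tcp_pos: [0.482, 0.1389, 0.11]
eef_rot: [-80.4, 69.3, 23.1]
contact_force: [-12.3, 5.0, 4.7]
gripper_width: 0.0173
M [ 0.03 -2.61  4.02] F [-7.7  8.5  8.1] jaw ang 94.2 w 0.0173 j [ 41.9  -0.3 -55.4  23.5 -16.5 -50. ] [ 0.04 -0.06 -0.11]
time_s: 31.1
tcp_pos: [0.482, 0.1389, 0.11]
eef_rot: [-80.4, 69.3, 23.1]
contact_force: [-12.4, 5.3, 3.8]
gripper_width: 0.0179
```

View pics/w9.png

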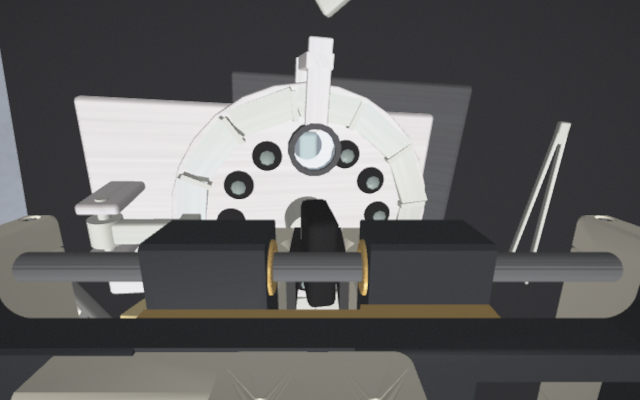

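The oblong stone is under the lens at (305, 147). Easing back to the pawl.

```bash
python3 -m creep '[[0.03,0,0,0,0,0,0],[0.03,0,0,0,0,0,0],[0.02,0,0,0,0,0,0],[0,0,0,0,0,0,0],[0,0,0,0,0,0,0]]'
python3 -c "
from t2 import *
st()"
python3 -m creep '[[0.02,0,0,0,0,0,0],[0,0,0,0,0,0,0],[0,0,0,0,0,0,0]]'
python3 -c "
from t2 import *
st()"
```

```text
time_s: 31.6
tcp_pos: [0.4821, 0.1388, 0.1101]
eef_rot: [-75.8, 69.3, 23.1]
contact_force: [-9.3, 3.4, 3.6]
gripper_width: 0.0179
M [-0.12 -1.68  3.57] F [-5.9  7.   5.3] jaw ang 89.6 w 0.0179 j [ 41.9  -0.3 -55.4  23.6 -16.5 -54.5] [ 0.04 -0.06 -0.09]
time_s: 31.9
tcp_pos: [0.4821, 0.1387, 0.1101]
eef_rot: [-74.7, 69.4, 23.1]
contact_force: [-8.4, 2.0, 2.7]
gripper_width: 0.0182
M [-0.16 -1.18  3.29] F [-4.9  6.7  3.5] jaw ang 88.4 w 0.0182 j [ 41.9  -0.3 -55.4  23.6 -16.5 -55.7] [ 0.04 -0.06 -0.07]
```

```bash
python3 -m creep '[[0.02,0,0,0,0,0,0],[0,0,0,0,0,0,0],[0,0,0,0,0,0,0]]'
python3 -c "
from t2 import *
st()"
python3 -m creep '[[0.02,0,0,0,0,0,0],[0,0,0,0,0,0,0],[0,0,0,0,0,0,0]]'
python3 -c "
from t2 import *
st()"
```

```text
time_s: 32.2
tcp_pos: [0.4822, 0.1386, 0.11]
eef_rot: [-73.6, 69.4, 23.0]
contact_force: [-7.4, 1.6, 3.5]
gripper_width: 0.0179
M [-0.24 -0.87  2.93] F [-5.4  5.6  2.9] jaw ang 87.3 w 0.0179 j [ 41.9  -0.2 -55.4  23.6 -16.6 -56.8] [ 0.04 -0.06 -0.06]
time_s: 32.5
tcp_pos: [0.4822, 0.1384, 0.11]
eef_rot: [-72.5, 69.4, 23.0]
contact_force: [-5.6, 0.5, 1.3]
gripper_width: 0.0184
M [-0.37 -0.43  2.63] F [-3.   4.8  1.3] jaw ang 86.1 w 0.0184 j [ 41.9  -0.2 -55.4  23.6 -16.6 -58. ] [ 0.04 -0.06 -0.05]
```

```bash
python3 -m creep '[[-0.025,0,0,0,0,0,0],[0,0,0,0,0,0,0],[0,0,0,0,0,0,25],[0,0,0,0,0,0,35],[0,0,0,0,0,0,35],[0,0,0,0,0,0,35]]'
python3 -c "
from t2 import *
st()"
python3 -m creep '[[0,0,0,-2,0,0,35],[0,0,0,-4,0,0,35],[0,0,0,-4,0,0,35],[0,0,0,-3,0,0,35],[0,0,0,0,0,0,35],[0,0,0,0,0,0,35]]'
python3 - <<'E'
from t2 import *
print(r.get_state()['joints'].round(1))
im,d=cap('wrist','w10.png');C=cloud('wrist',d);P=C-CW; A,B,H=P@U,P@Y,P@N
k=(d>0)&(H>.052)&(H<.064)&(np.hypot(A,B)<.035); print('knob top',k.sum(),A[k].mean(),B[k].mean(),'ang',np.degrees(.5*np.arctan2(2*np.cov(A[k],B[k])[0,1],np.var(A[k])-np.var(B[k]))))
E
```

```text
time_s: 33.1
tcp_pos: [0.4826, 0.1384, 0.11]
eef_rot: [-74.0, 69.4, 23.0]
contact_force: [-0.0, 1.0, 0.8]
gripper_width: 0.0302
M [0.07 0.32 1.26] F [-0.6 -0.3  1.1] jaw ang 87.6 w 0.0302 j [ 41.8  -0.2 -55.4  23.6 -16.6 -56.5] [ 0.03 -0.01 -0.04]
time_s: 33.7
tcp_pos: [0.4404, 0.1207, 0.2323]
eef_rot: [-73.8, 69.3, 23.1]
contact_force: [0.4, 0.5, -0.3]
gripper_width: 0.0307
[ 47.3 -15.3 -44.9  12.5 -41.9 -48.4]
knob top 790 -0.0010902468942409953 -0.0031579232441367733 ang 89.74734178687984
```

View pics/w10.png

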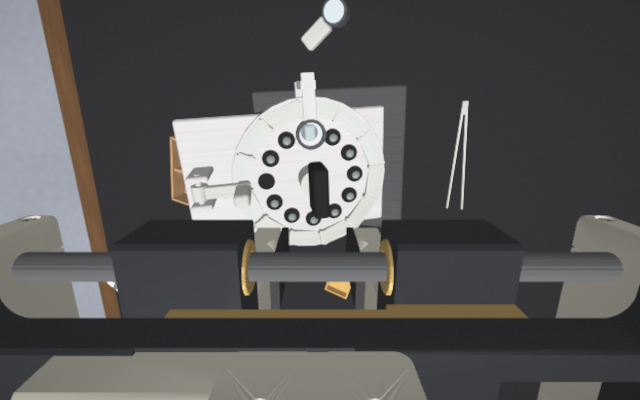

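The view shows the oblong stone under the lens at (311, 132), the pawl down with its tab at (240, 192), and the knob free. As a cross-check of the wheel angle, I'll compare the pocket pattern with the home picture.

```bash
python3 - <<'E'
from t2 import *
c=r.camera_info('wrist'); f=200/np.tan(np.radians(c['fovy']/2)); T=np.linalg.inv(c['camera_from_world'])
s=r.get_state(); M=np.eye(4); M[:3,:3]=r_('xyz',s['eef_rot']).as_matrix(); M[:3,3]=s['tcp_pos']; E=np.linalg.inv(M)@T
M5=np.eye(4); M5[:3,:3]=r_('xyz',[14.0,69.6,23.5]).as_matrix(); M5[:3,3]=[.4455,.1226,.2232]
v,u=np.mgrid[:400,:640]
for fn,TT in(('w5',M5@E),('w10',T)):
    g=cv2.imread(f'pics/{fn}.png',0); D=np.stack([(u-c['cx'])/f,(v-c['cy'])/f,np.ones(u.shape)],-1)@TT[:3,:3].T; o=TT[:3,3]
    P=o+D*(((CW-o)@N)/(D@N))[...,None]-CW; A,B=P@U,P@Y
    for it in range(2):
        rr=np.hypot(A,B); k=(g<70)&(rr>.038)&(rr<.054)&(v<222)
        n,lab,stt,cen=cv2.connectedComponentsWithStats(k.astype(np.uint8))
        L=[]
        for i in range(1,n):
            if 40<stt[i,4]<400:
                # fill holes via bounding box centre
                x=stt[i,0]+(stt[i,2]-1)/2; y=stt[i,1]+(stt[i,3]-1)/2; L.append((A[int(round(y)),int(round(x))],B[int(round(y)),int(round(x))]))
        L=np.array(L)
        if it==0:
            q=least_squares(lambda p:np.hypot(L[:,0]-p[0],L[:,1]-p[1])-.046,[0,0],loss='soft_l1',f_scale=.001).x; A=A-q[0];B=B-q[1]
    a=np.degrees(np.arctan2(L[:,1],L[:,0])); ph=(a+15)%30-15
    print(fn,'centre off mm',(q*1000).round(1),len(L),'phase median',np.median(ph).round(2),ph.round(1))
E
```

```text
w5 centre off mm [-2.2 -1.5] 7 phase median 0.69 [ 0.8 -0.   1.3  0.7  0.3  0.9 -0.1]
w10 centre off mm [-1.1 -1.8] 10 phase median -0.24 [ -0.3  -0.3  -0.3  -0.1  -1.6   0.3  -0.2   0.7 -14.3   1.2]
```

```bash
python3 -c "
from h import *
print(r.get_state()['time_s'],r.get_state()['contact_force'].round(1)); r.close_job()"
```

```text
33.75 [0.5 1.3 0. ]
the job is handed in; nothing more can be done
```

The job is handed in, at about 34 s of the 72 s allowed. I did the steps in the order you asked:
- **Pawl back:** I flipped it over to its rear stop.
- **Home:** I turned the wheel clockwise by its knob to the home stop. The axis moment there was −0.34 N·m.
- **Pawl down:** I laid it on the teeth again.
- **Three clicks:** I advanced counter-clockwise one click at a time, resting at least a second after each. I stopped a few degrees past each click, at about 33°, 63° and 94°.
- **Ease back:** I turned back until the wheel met the pawl (moment −0.37 N·m). I then let go with some of that pressure still on and withdrew the arm clear of the stand.

The last picture shows the oblong stone under the lens and the pawl down. The tweezers, scoop and hand lens look undisturbed. The fingers touched only the tab and the knob.

- **Wheel angle:** comparing the final pocket positions with the home picture gives about 1.555 rad, and the knob bar gives about 1.551 to 1.566. The stop should be at 1.541 to 1.551. The difference is about the size of the measuring error, so I relied on the firm stop I felt. I did not measure the angle again from another view.
- **Knob grip:** the elbow limit kept the tool about 11° off the wheel axis, but the pictures after each click showed the wheel following the grip.

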